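# Reset the tripped breaker in the wax melter's control box

### The job

The wax melter's breaker has tripped. Take the screwdriver from the rack, push the slotted quarter-turn screw of the control box in and turn it a quarter turn anticlockwise until it is free, and stand the screwdriver back in its hole. Then open the front leaf of the cover, after it the back leaf that it overlaps, both until they stand up about square to the box, and push the breaker's toggle all the way over to the back, without disturbing the things lying around.

Things in the scene. Friction and masses are not known exactly. Their poses are not given: they have to be found in the camera images.
- box: grey steel control box, 160 (x) x 190 (y) x 76 mm high, fixed. Origin: centre of its underside; x to its back (away from the robot), y left, z up. Two leaves close its top, hinged along its front edge (x = -80, z = 74 mm) and back edge (x = +80), meeting at x = 0. The front leaf carries a 3 mm strip reaching 13.5 mm over the back leaf, so the front leaf must be opened first
- box_inside (a point): centre of the box's floor inside (9 mm above its underside), box axes. Walls 3 mm. In box mm: breaker case x -20 to 60, y -5 to 49, top z 41; terminal row x -3 to 43, y 56 to 83, top z 35; bracket that holds the screw x -39 to 5, y -92 to -41, z 53 to 60; the rest is empty
- front_leaf (a joint): hinge of the front leaf, rad: 0 shut, grows as it opens up and toward the robot, stop at 1.95. Stiff hinge (0.12 N m): the leaf stays where it is left. Locked by the screw
- back_leaf (a joint): hinge of the back leaf, rad: 0 shut, grows as it opens up and away from the robot, stop at 1.95; as stiff as the other
- front_hinge (a point): point on the front leaf's hinge axis, at the middle of its width; the axis runs along the box's y
- back_hinge (a point): point on the back leaf's hinge axis, at the middle of its width; the axis runs along the box's y
- front_handle (a point): middle of the bar of the front leaf's T-bar pull: round steel bar 12 mm thick, 48 mm long along the box's y, with round ends, on two 8 mm posts 20 mm apart; bar's middle line 28 mm above the leaf's face, 46 mm from the hinge axis along the leaf and 30 mm above it, 40 mm left of the box's middle. Pushed level toward the hinge, the bar tips the leaf up (about 7 N)
- back_handle (a point): middle of the bar of the back leaf's pull, the same pull used the same way, 42 mm from the back hinge axis along the leaf and 30 mm above it, 40 mm left of the box's middle
- screw (a joint): turn of the panel screw, rad: 0 locked, grows anticlockwise seen from above, stop at 1.57; about 0.03 N m. A detent blocks it at about 0.2 unless it is held pushed in by more than 3 mm. From about 1.35 on its T-bar lines up with the bracket's slot: it pops up and the leaf is free
- screw_press (a joint): how far the screw is pushed in, m: 0 at rest, +0.0045 fully in (spring: 4 N at 0, 8.5 N fully in), about -0.004 popped up when free
- screw_slot (a point): centre of the screw head's top. Steel head 21 mm wide, 8 mm high, on the front leaf's strip (box x -17, y -58, top z 88 mm). A straight slot crosses the whole head along this point's x (locked: along the box's y), 5 mm deep: at the bottom 3.2 mm wide for 2.6 mm, then flared at 45 degrees to 8 mm. z up
- breaker (a joint): toggle of the three-pole breaker in the box, rad: 0 leaning 0.42 rad to the front (tripped), 0.84 leaning 0.42 rad to the back (on). Stays where it is left, about 2 N to move. A black bar with a red front, 46 mm along the box's y, 5 mm thick, under the back leaf; pivot axis along y at box x 20, z 37 mm, its middle at y 22 mm
- breaker_bar (a point): top edge of the toggle's bar at its middle, 22 mm from the pivot axis; 57 mm above the box's underside when leaning, 59 mm upright
- screwdriver: slot screwdriver with amber handle, 206 mm long, 85 g, standing in the rack bit down. Its own +x runs up from bit to handle end. Handle round, 29 mm thick, 94 mm long; shaft 6 mm thick; flat bit 7 mm wide (along its own y) and 1.8 mm thick (along its own z)
- driver_tip (a point): end of the screwdriver's bit, on its axis, same axes as the screwdriver
- driver_grip (a point): point on the screwdriver's axis inside the handle, 163 mm from the bit's end, 51 mm above the handle's lower shoulder, 43 mm below its upper end
- rack_hole (a point): mouth of the middle hole of the plywood tool rack, where the screwdriver stands: hole 15 mm wide, board 12 mm thick, its top 118 mm above the table, open below down to 4 mm. The handle's flat shoulder (112 mm above the bit's end) rests on the board. Rack 96 mm along this point's x, 72 mm along y, fixed
- colour_tube: red squeeze tube with a blue cap lying on the table, 146x45x31 mm; a bystander
- snips: blue side cutters lying on the table, 142x52x13 mm; a bystander
- bead_jar: clear jar with a black lid, 68 mm across, 95 mm high; a bystander
- lid_tin: closed food tin, 57 mm across, 72 mm high; a bystander

How it is judged (in metres and radians):
On the way, in this order (a step that is already met when the one before it is completed fails the run):
1. the panel screw is turned free with the screwdriver's bit in its slot (value of joint screw above 1.25 rad and distance between driver_tip and screw_slot below 0.012 m and contact force between screwdriver and screw above 0.3 N), for 0.1 s.
2. the front leaf is open (value of joint front_leaf above 1.2 rad), for 0.2 s.
3. the back leaf is open (value of joint each of front_leaf, back_leaf above 1.2 rad), for 0.2 s.
4. the breaker's toggle is over to the back (value of joint breaker above 0.62 rad), for 0.2 s.
At the end, for the whole second after the job is handed in: Both leaves open by more than 1.2 rad (about 70 degrees), screw turned by more than 1.2 rad, toggle past 0.62 of its 0.84 rad, and the screwdriver at rest in the rack's hole: bit within 12 mm of its axis and under 20 mm above the table, tilt under 0.15 rad (all of step 3 and value of joint screw above 1.2 rad and value of joint breaker above 0.62 rad and horizontal distance between driver_tip and rack_hole below 0.012 m and angle between screwdriver's own x axis and vertical below 0.15 rad and height (world z) of driver_tip below 0.02 m and linear speed of screwdriver below 0.02 m/s); the robot touches nothing.
It fails at once if a bystander is moved by more than 40 mm (distance of any of colour_tube, snips, bead_jar, lid_tin from where it was at the start of the episode above 0.04 m).
It fails at once if the fingers turn or press the screw themselves (contact force between the fingers and screw above 2 N).
It also fails if it takes over 72 s, if anything falls off the work surface, if the arm or the gripper's body presses on something with over 40 N, if the wrist force passes 120 N, or if a joint passes its speed limit or range.

### The arm

A 6-joint arm with a two-finger parallel gripper is mounted at the origin on a cart in front of the work surface, level with it; the furniture and walls round the work are solid. World frame = base frame: x ahead of the robot, y to its left, z up, the work surface at z = 0. Lengths are in m, angles in degrees, forces in N, time in s.
With the tool pointing down it reaches from about 0.275 to 0.725 m from the base axis. Payload 5.6 kg.
Tool frame: the origin (TCP) lies at the very end of the fingers, on their centre line; the grasp point (between the pads) lies 19 mm behind it; z points along the fingers, y is the line along which they close (so a half turn about z gives the same grasp; the last joint's range is limited). The gripper opens to 85 mm and grips with 20 to 120 N. Pads are 22 mm wide; open, the fingers measure 114 mm over their backs; the gripper's body (76 mm by 85 mm) begins 54 mm behind the grasp point. The pads swing forward as they close: fully open they stand 13 mm farther back than shut.
Start: joints at [-53.136, 14.616, 6.199, 0, -81.583, -16.306], TCP at [0.193, -0.515, 0.231] pointing down, gripper open.
Joint ranges: [-168.99, 168.99], [-69.2, 112.95], [-62.41, 85.93], [-164.36, 98.24], [-168.68, -3.75], [-174.98, 174.98]. Speed limits (degrees/s): [147.25, 147.25, 180, 180, 180, 180].

### API

Orientations are given as [roll, pitch, yaw] about the fixed x, y, z axes, in that order (R = Rz(yaw) Ry(pitch) Rx(roll)).
In Python, from bench import monitor, eyes, arm, finder gives the robot as it stands.
- The arm moves only by the shell command python3 -m jog 'ROWS' [FORCE]. ROWS is JSON, a list of rows, each a list of 3 entries, a list of its own where there are three numbers: the shift along the tool's x, y, z in mm, then the turn, a rotation vector about the tool's x, y, z in rad, then the closure, from 0 (fully open) to 1 (shut). In form: [[[dx, dy, dz], [rx, ry, rz], grip], ...]. A call has 1 to 10 rows; each row shifts and turns the commanded pose from where the row before left it, along the tool's axes as they then stand; what a row does not reach is not made up. A row lasts 1/10 s, in which the tool goes at most 50 mm and 8.59 degrees, less where a joint would pass 70% of its speed; a pose out of reach is approached as far as the arm can. A call is refused whole if a number of a shift passes 50 or a number of a turn 0.15, either way. A call with a gripper value outside its range is refused whole. The fingers move at their own pace and stop on an object; FORCE is the grip in N (left out, the last holds). Time passes only in rows, so rows that do not move let the fingers close. It gives the time, the measured TCP pose, the force, the opening and the grip force at its end, in the units of the state.
- monitor.sense(): the state, without advancing time (a new reading comes with each control period).
- eyes.get_image(name): name is "scene" or "side" or "wrist"; returns a dict with "frame" (480x640x3 uint8, blue, green, red), "K" (3x3 intrinsics, pixels), "eye" and "rotation" of the camera in the world. Camera axes: x right, y up, looking along -z (the intrinsics and any distortion apply to the point x, -y, -z); pixel columns grow to the right and rows downward; lengths in m; the calibration is good to about 2 mm. A picture is of the moment at which its call begins. There is no depth.
- arm.job_done(): hands the job in; it is judged then, once.
Trained networks look in the newest picture that a camera, given by its name, has taken for a name from the list of things; names that differ only in an ending like _2 or _b are one class to them, and where a whole thing is asked for, a point or a joint stands for the part that bears it (a point fixed in the world has none). Each returns a list of dicts, best first, with "p" (0 to 1); they miss things now and then, are a little off and sometimes report something else, mostly with a low value. They report only what shows in the picture. A call takes as long as a camera call.
- finder.trace(thing, camera): "region" (480x640 bool, what is visible of it).
- finder.spot_point(thing, camera): "centre" ([x, y, z] in m, in world coordinates, good to about 4 mm: a listed point, or the origin of a listed thing).
The state is a dict: "clock": time; "joints": joint angles; "joint_velocities": joint speeds; "tau": joint torques, N m; "tool_pos": TCP position; "orientation": TCP orientation; "force": force on the tool from outside, world axes, zero at the start; "wrist_torque": the same for the moment, N m; "finger_gap": opening from 0.0 (shut) to 1.0 (fully open); "finger_force": force on a finger pad.
Only numpy, scipy, OpenCV 4.12 (cv2) and the standard library are available. Lean on these libraries where they do the work, as an engineer would, in place of code of your own. Each camera call takes 0.05 s, during which the arm holds its last target. There are 200 camera calls.

## Working session

There is one attempt and no reset: what is moved stays moved. The work goes in short steps, Python scripts to look and compute and a shell command to move; the robot and the scene stay as the last step left them, time stands still between calls to the robot, and variables do not carry over. Pictures are saved under pics/ and viewed, at most 12 in all, crops included, and the job is handed in when it is done.

```bash
ls; mkdir -p pics
python3 - <<'E'
from bench import monitor, eyes, arm, finder
import cv2,numpy as np
s=monitor.sense(); print(s)
for c in ["scene","side"]:
    im=eyes.get_image(c); cv2.imwrite(f"pics/{c}0.png",im["frame"])
    print(c,im["eye"],np.round(im["rotation"],3).tolist())
    for t in ["box","box_inside","front_hinge","back_hinge","front_handle","back_handle","screw_slot","driver_tip","driver_grip","rack_hole","screwdriver","colour_tube","snips","bead_jar","lid_tin"]:
        r=finder.spot_point(t,c)
        print(t,[(np.round(d["centre"],4).tolist(),round(d["p"],2)) for d in r[:2]])
E
```

```text
pics
{'clock': 0.0, 'joints': array([-5.31380562e+01,  1.46548873e+01,  6.13341714e+00, -2.70399373e-02,
       -8.15831780e+01, -1.63063432e+01]), 'joint_velocities': array([-0.13877538, -0.02401299,  0.01224893, -0.06035299,  0.00476576,
        0.01208598]), 'tau': array([ 9.48548004e-04, -3.86632955e+01,  2.37944895e+01,  5.36508635e+00,
       -6.01310399e-03,  6.63626679e-06]), 'tool_pos': array([ 0.19300683, -0.51451603,  0.23039823]), 'orientation': array([ 1.79892052e+02, -3.71687116e-03, -1.59448378e+02]), 'force': array([-0.33272422, -0.59542004,  0.0243917 ]), 'wrist_torque': array([ 0.00568109,  0.00902892, -0.01765908]), 'finger_force': 0.0, 'finger_gap': 0.9988878791785839}
scene [-0.26475204 -0.98379242  0.7793869 ] [64.501, -0.272, -32.156]
box [([0.508, 0.3341, 0.001], 0.74), ([0.524, 0.2812, 0.0893], 0.59)]
box_inside [([0.5135, 0.3931, 0.1067], 0.72)]
front_hinge [([0.441, 0.2878, 0.0729], 0.56)]
back_hinge [([0.5678, 0.3808, 0.0746], 0.86)]
front_handle [([0.4551, 0.3464, 0.1075], 0.95)]
back_handle [([0.5127, 0.3933, 0.104], 0.82)]
screw_slot [([0.5245, 0.2792, 
[... 586 characters left out ...]
, 0.3463, 0.1044], 0.67)]
box_inside [([0.5716, 0.3821, 0.0755], 0.53)]
front_hinge [([0.4414, 0.2857, 0.0757], 0.9)]
back_hinge [([0.5704, 0.3792, 0.0729], 0.95)]
front_handle [([0.4569, 0.3499, 0.1014], 0.91)]
back_handle [([0.5151, 0.392, 0.1031], 0.88)]
screw_slot [([0.5291, 0.2742, 0.0852], 0.44)]
driver_tip [([0.5086, 0.3343, -0.0018], 0.52)]
driver_grip [([0.4307, 0.0171, 0.1683], 0.57), ([0.5708, 0.383, 0.0731], 0.25)]
rack_hole [([0.4306, 0.0192, 0.1198], 0.59)]
screwdriver [([0.4453, 0.0256, 0.1078], 0.56)]
colour_tube [([0.3766, -0.1436, -0.0008], 0.51)]
snips [([0.4285, 0.0205, 0.1177], 0.4)]
bead_jar [([0.4983, 0.5708, -0.0033], 0.74)]
lid_tin [([0.5719, 0.5282, -0.0012], 0.58)]
```

View pics/scene0.png

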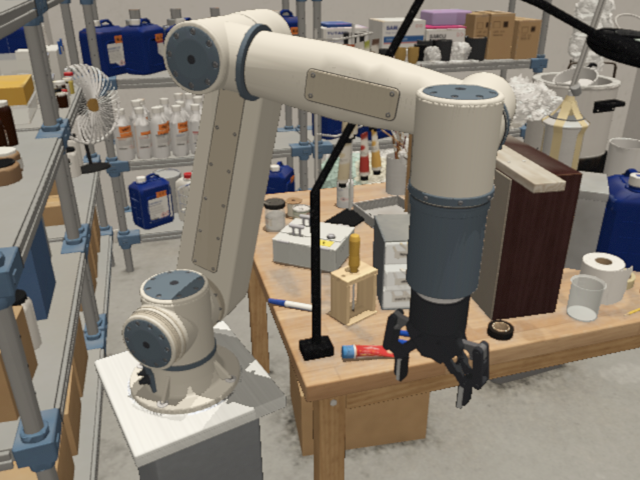

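View pics/side0.png

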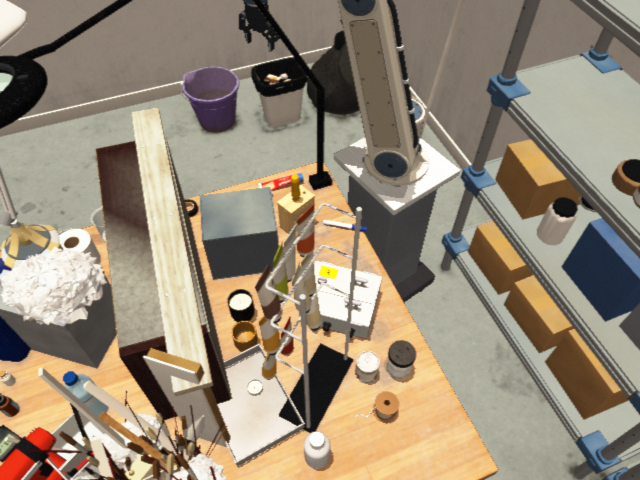

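```bash
cat > h.py <<'E'
import numpy as np,cv2
from scipy.spatial.transform import Rotation as R
from bench import monitor, eyes, arm, finder
def cam(c):
    im=eyes.get_image(c); return im
def ray(im,u,v):
    K=np.array(im["K"]); d=im.get("distortion",im.get("dist"))
    p=cv2.undistortPoints(np.array([[[u,v]]],float),K,None if d is None else np.array(d,float))[0,0]
    D=R.from_euler('xyz',im["rotation"],degrees=True).as_matrix()@np.array([p[0],-p[1],-1])
    return np.array(im["eye"]),D/np.linalg.norm(D)
def onz(im,u,v,z=0):
    e,d=ray(im,u,v); return e+d*(z-e[2])/d[2]
def proj(im,P):
    Rm=R.from_euler('xyz',im["rotation"],degrees=True).as_matrix()
    q=(np.atleast_2d(P)-im["eye"])@Rm; q=q*[1,-1,-1]; K=np.array(im["K"])
    return (q[:,:2]/q[:,2:])@K[:2,:2].T+K[:2,2]
def tri(im1,p1,im2,p2):
    e1,d1=ray(im1,*p1); e2,d2=ray(im2,*p2)
    A=np.stack([d1,-d2],1); t=np.linalg.lstsq(A,e2-e1,rcond=None)[0]
    a,b=e1+d1*t[0],e2+d2*t[1]; return np.round((a+b)/2,3),round(float(np.linalg.norm(a-b)),4)
E
python3 - <<'E'
from h import *
S=cam("scene");D=cam("side"); print(S.keys())
for n,a in dict(cab_bot_near=(275,262),rackpole1=(348,358),rackpole2=(307,425),lampbase=(320,183)).items(): print(n,onz(D,*a))
print('lampbase',onz(S,316,350))
print('lamptop',tri(S,(315,190),D,(320,85)))
print('lamp2',tri(S,(350,128),D,(285,45)))
f=cv2.resize(S["frame"][150:350,230:430],None,fx=4,fy=4,interpolation=cv2.INTER_CUBIC)[:600]
g=cv2.resize(D["frame"][150:350,180:446],None,fx=3,fy=3,interpolation=cv2.INTER_CUBIC)
cv2.imwrite("pics/c1.png",f);cv2.imwrite("pics/c2.png",g)
# cab top corners guess in side: (200,195),(273,190),(277,238),(206,243)
for z in (.1,.15,.2): print(z,[np.round(onz(D,*a,z)[:2],3).tolist() for a in((200,195),(273,190),(277,236),(206,243))],[np.round(onz(S,*a,z)[:2],3).tolist() for a in((375,214),(408,226))])
E
```

```text
dict_keys(['frame', 'K', 'eye', 'rotation'])
cab_bot_near [ 5.69712881e-01  9.94613089e-02 -2.22044605e-16]
rackpole1 [0.58817152 0.46857182 0.        ]
rackpole2 [0.77770329 0.54632694 0.        ]
lampbase [ 0.27293529 -0.07511793  0.        ]
lampbase [ 0.27798021 -0.06058829  0.        ]
lamptop (array([ 0.269, -0.08 ,  0.386]), 0.0024)
lamp2 (array([ 0.33 , -0.127,  0.508]), 0.0277)
0.1 [[0.646, -0.176], [0.46, -0.062], [0.549, 0.09], [0.722, -0.008]] [[0.704, 0.31], [0.732, 0.19]]
0.15 [[0.662, -0.131], [0.483, -0.022], [0.568, 0.124], [0.734, 0.029]] [[0.633, 0.215], [0.659, 0.104]]
0.2 [[0.677, -0.087], [0.506, 0.017], [0.587, 0.157], [0.746, 0.067]] [[0.561, 0.12], [0.586, 0.017]]
```

View pics/c1.png

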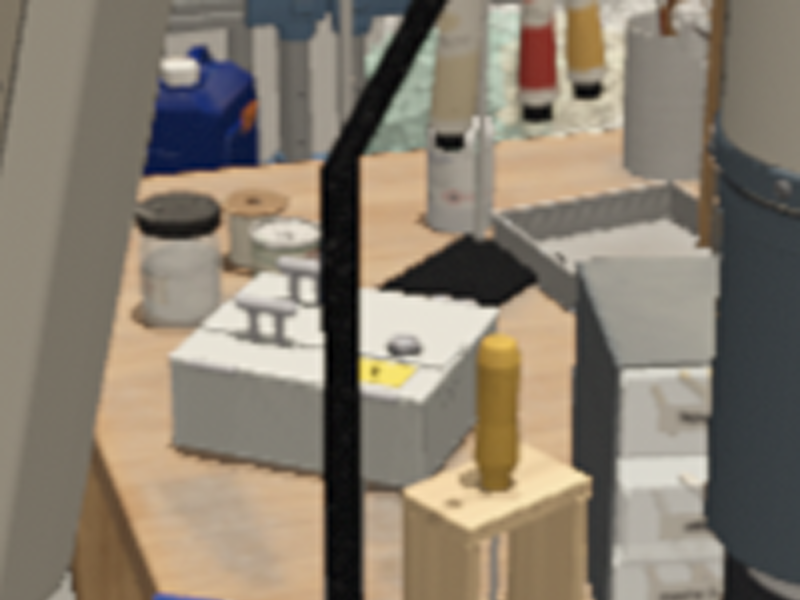

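View pics/c2.png

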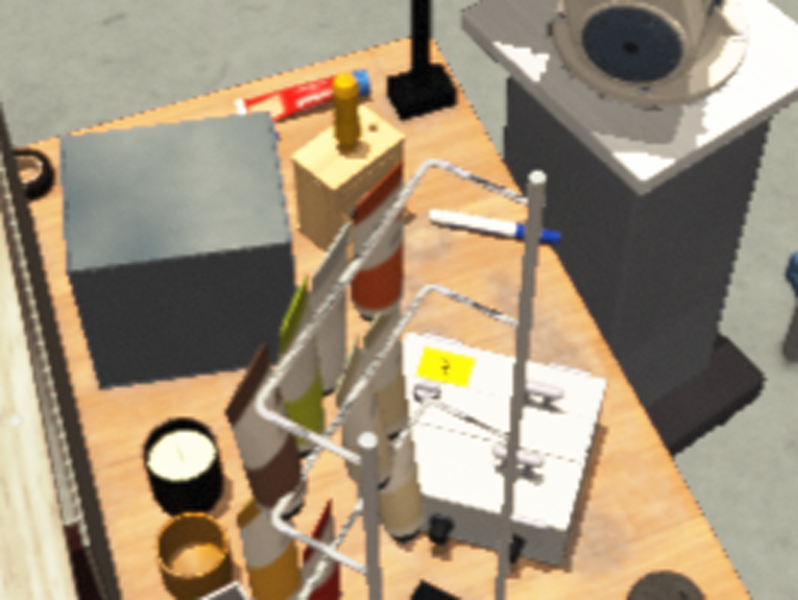

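Run:
```python
from h import *
S=cam("scene");D=cam("side")
print('red',tri(S,(364,178),D,(287,352)),tri(S,(364,178),D,(302,254)))
print('amber',tri(S,(376,173),D,(270,380)))
print('white',tri(S,(342,186),D,(314,329)))
print('pole bot scene',onz(S,351,209), onz(S,345,207))
for z in (0,.3,.5,.7):print(z,onz(D,348,358,z),onz(D,357,212,z),onz(D,305,300,z))
```

```text
red (array([0.746, 0.43 , 0.169]), 0.001) (array([0.602, 0.26 , 0.247]), 0.036)
amber (array([0.814, 0.461, 0.165]), 0.0003)
white (array([0.658, 0.418, 0.164]), 0.0038)
pole bot scene [0.8014134  0.58088945 0.        ] [7.93689747e-01 6.07219855e-01 1.11022302e-16]
0 [0.58817152 0.46857182 0.        ] [0.25371225 0.09484914 0.        ] [0.57505963 0.25797183 0.        ]
0.3 [0.68541586 0.5699353  0.3       ] [0.42621956 0.28031099 0.3       ] [0.67525452 0.40672637 0.3       ]
0.5 [0.75024542 0.63751095 0.5       ] [0.54122444 0.40395223 0.5       ] [0.74205112 0.50589607 0.5       ]
0.7 [0.81507499 0.7050866  0.7       ] [0.65622932 0.52759346 0.7       ] [0.80884772 0.60506577 0.7       ]
```

Run:
```python
from h import *
S=cam("scene");D=cam("side")
e,d=ray(D,353,210)
for b in((.588,.465),(.6,.48),(.65,.53),(.69,.57)):
  print(b,proj(S,[[*b,z] for z in (0,.2,.4,.6)]).round().tolist(),proj(D,[[*b,z] for z in (0,.2,.4,.6)]).round().tolist())
for z in (.3,.4,.5,.6): print(z,'upper',[onz(D,*p,z)[:2].round(3).tolist() for p in((323,205),(267,287),(302,303),(352,218))],'lower',[onz(D,*p,z)[:2].round(3).tolist() for p in((322,246),(272,320),(301,340),(353,257))])
print(tri(S,(351,150),D,(305,300)))
a=cv2.resize(S["frame"][60:230,320:460],None,fx=4,fy=3.5,interpolation=cv2.INTER_CUBIC);cv2.imwrite("pics/c3.png",a)
```

```text
(0.588, 0.465) [[315.0, 234.0], [315.0, 174.0], [314.0, 108.0], [314.0, 34.0]] [[347.0, 357.0], [351.0, 320.0], [355.0, 272.0], [361.0, 209.0]]
(0.6, 0.48) [[316.0, 232.0], [316.0, 172.0], [315.0, 106.0], [315.0, 33.0]] [[347.0, 364.0], [351.0, 327.0], [355.0, 280.0], [362.0, 217.0]]
(0.65, 0.53) [[321.0, 223.0], [321.0, 165.0], [321.0, 101.0], [321.0, 31.0]] [[344.0, 390.0], [347.0, 355.0], [352.0, 311.0], [357.0, 250.0]]
(0.69, 0.57) [[325.0, 217.0], [325.0, 160.0], [325.0, 97.0], [325.0, 29.0]] [[341.0, 411.0], [344.0, 379.0], [348.0, 337.0], [354.0, 279.0]]
0.3 upper [[0.48, 0.212], [0.723, 0.329], [0.685, 0.409], [0.448, 0.288]] lower [[0.558, 0.312], [0.76, 0.405], [0.738, 0.48], [0.519, 0.38]]
0.4 upper [[0.532, 0.281], [0.752, 0.386], [0.717, 0.458], [0.503, 0.349]] lower [[0.602, 0.371], [0.785, 0.454], [0.766, 0.522], [0.568, 0.432]]
0.5 upper [[0.584, 0.349], [0.781, 0.443], [0.75, 0.508], [0.559, 0.41]] lower [[0.647, 0.429], [0.811, 0.504], [0.793, 0.565], [0.616, 0.484]]
0.6 upper [[0.637, 0.418], [0.809, 0.5], [0.782, 0.557], [0.614, 0.471]] lower [[0.692, 0.488], [0.836, 0.554], [0.82, 0.607], [0.665, 0.536]]
(array([0.67 , 0.396, 0.28 ]), 0.0026)
```

View pics/c3.png

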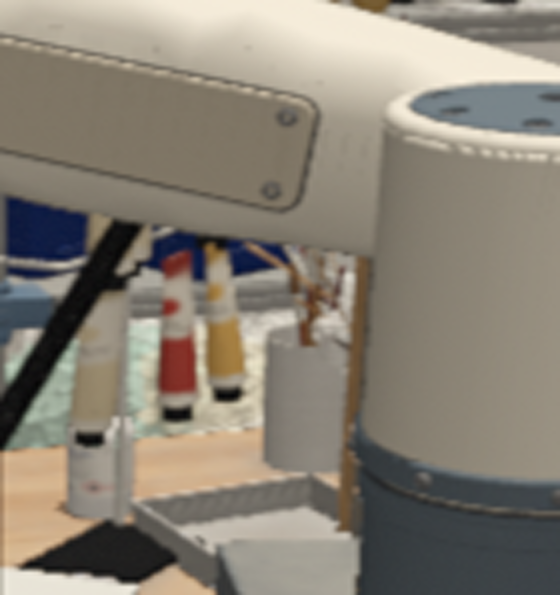

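```bash
python3 -m jog '[[[0,0,-49],[0,0,0],0],[[0,0,-49],[0,0,0],0],[[0,0,-49],[0,0,0],0],[[0,0,-49],[0,0,0],0],[[0,20,-45],[0,0,0],0],[[0,20,-45],[0,0,0],0],[[0,20,-45],[0,0,0],0],[[0,20,-45],[0,0,0],0]]'
python3 - <<'E'
from h import *
print(monitor.sense()['joints'])
S=cam("scene");D=cam("side")
print('cab nearleft',tri(S,(385,241),D,(273,190)),'farleft',tri(S,(375,215),D,(277,236)))
print('lamphead',tri(S,(610,40),D,(15,75)))
def dark(f,rows,lo,hi):
    for r in rows:
        m=np.where(f[r,lo:hi].max(1)<45)[0]+lo
        print(r,(m.min(),m.max(),len(m)) if len(m) else None,end=' ')
    print()
dark(S["frame"],range(0,200,20),290,470)
dark(D["frame"],range(0,180,12),230,345)
cv2.imwrite("pics/side1.png",D["frame"]);cv2.imwrite("pics/sc1.png",S["frame"]);
E
```

```text
clock: 2.7
tool_pos: [0.1664, -0.4443, 0.5891]
orientation: [-179.5, 0.0, -159.5]
force: [-0.0, -0.5, 2.3]
finger_gap: 1.001
finger_force: 0.0
[ -50.37678306   24.76986253   80.16932435    0.20896979 -144.9141402
  -18.95188416]
cab nearleft (array([0.502, 0.004, 0.186]), 0.0075) farleft (array([0.581, 0.146, 0.183]), 0.0003)
lamphead (array([ 0.945, -0.19 ,  0.638]), 0.0207)
0 (np.int64(370), np.int64(436), 63) 20 (np.int64(370), np.int64(434), 55) 40 (np.int64(345), np.int64(469), 78) 60 (np.int64(345), np.int64(451), 82) 80 (np.int64(344), np.int64(461), 69) 100 (np.int64(363), np.int64(443), 19) 120 (np.int64(350), np.int64(441), 19) 140 (np.int64(339), np.int64(350), 12) 160 (np.int64(329), np.int64(334), 6) 180 (np.int64(317), np.int64(324), 8) 
0 (np.int64(253), np.int64(259), 7) 12 (np.int64(262), np.int64(268), 7) 24 (np.int64(271), np.int64(276), 6) 36 (np.int64(280), np.int64(285), 6) 48 (np.int64(288), np.int64(293), 6) 60 (np.int64(280), np.int64(324), 29) 72 (np.int64(252), np.int64(329), 75) 84 (np.int64(255), np.int64(335), 69) 96 (np.int64(309), np.int64(340), 32) 108 (np.int64(317), np.int64(344), 28) 120 (np.int64(318), np.int64(323), 6) 132 (np.int64(318), np.int64(322), 5) 144 (np.int64(318), np.int64(322), 5) 156 (np.int64(318), np.int64(322), 5) 168 (np.int64(318), np.int64(322), 5)
```

```bash
python3 -m jog '[[[16,46,-8],[0,0,0],0],[[16,46,-8],[0,0,0],0],[[16,46,-8],[0,0,0],0],[[16,46,-8],[0,0,0],0],[[0,0,0],[0,0,0],0],[[0,0,0],[0,0,0],0]]'
python3 - <<'E'
from h import *
print(monitor.sense()['joints'])
S=cam("scene");D=cam("side")
for sp in ((320,180),(331,160),(345,140),(355,122)):
  best=min(((lambda t:(t[1],r,t[0]))(tri(S,sp,D,(256+.708*r,r))) for r in range(-60,90,3)),key=lambda t:t[0]); print(sp,best)
E
```

```text
clock: 3.4
tool_pos: [0.0445, -0.2975, 0.618]
orientation: [-179.6, 0.1, -159.4]
force: [0.5, -1.0, 0.0]
finger_gap: 0.998
finger_force: 0.0
[-5.05105871e+01  3.23413522e-01  5.12189862e+01  1.15514790e-01
 -1.40508198e+02 -1.88414695e+01]
(320, 180) (0.0017, 87, array([ 0.289, -0.064,  0.397]))
(331, 160) (0.0018, 78, array([ 0.311, -0.066,  0.435]))
(345, 140) (0.0016, 63, array([ 0.329, -0.087,  0.476]))
(355, 122) (0.0009, 51, array([ 0.344, -0.099,  0.511]))
```

```bash
python3 -m jog '[[[-42,-6.3,0],[0,0,-0.144],0],[[-42,-6.3,0],[0,0,-0.144],0],[[-42,-6.3,0],[0,0,-0.144],0],[[-42,-6.3,0],[0,0,-0.144],0],[[-42,-6.3,0],[0,0,-0.144],0],[[-42,-6.3,0],[0,0,-0.144],0],[[-42,-6.3,0],[0,0,-0.144],0],[[-42,-6.3,0],[0,0,-0.144],0],[[-42,-6.3,0],[0,0,-0.144],0],[[0,0,0],[0,0,0],0]]'
python3 - <<'E'
from h import *
print(monitor.sense()['joints'])
W=cam("wrist"); print(W["eye"],W["rotation"],W["K"])
for c in ("scene","side"):
    cam(c)
    for t in ("rack_hole","driver_grip","screwdriver","screw_slot","front_handle","back_handle"): print(c,t,[(np.round(d["centre"],4).tolist(),round(d["p"],2)) for d in finder.spot_point(t,c)[:2]])
E
```

```text
clock: 4.5
tool_pos: [0.3007, -0.0414, 0.6143]
orientation: [179.6, -0.2, -84.4]
force: [-0.1, -0.4, -0.2]
finger_gap: 0.999
finger_force: 0.0
[  22.88304092    0.73651851   50.77187355    0.16887358 -140.48187019
  -17.11320757]
[ 0.30825707 -0.10936154  0.75700768] [ -15.77230849   -0.46767196 -174.34055229] [[373.20166666   0.         318.99344987]
 [  0.         373.20166666 236.58875503]
 [  0.           0.           1.        ]]
scene rack_hole [([0.4336, 0.0209, 0.1147], 0.86)]
scene driver_grip [([0.4319, 0.0226, 0.164], 0.87)]
scene screwdriver [([0.4466, 0.0212, 0.1163], 0.7)]
scene screw_slot [([0.5239, 0.2797, 0.0887], 0.41)]
scene front_handle [([0.4565, 0.3432, 0.1069], 0.78)]
scene back_handle [([0.5115, 0.3917, 0.1057], 0.81)]
side rack_hole [([0.43, 0.023, 0.1187], 0.89)]
side driver_grip [([0.4312, 0.0182, 0.165], 0.62), ([0.4451, 0.0207, 0.109], 0.43)]
side screwdriver [([0.4438, 0.0229, 0.1098], 0.76)]
side screw_slot [([0.532, 0.277, 0.0896], 0.51), ([0.4286, 0.0221, 0.1186], 0.46)]
side front_handle [([0.4549, 0.3441, 0.1038], 0.7)]
side back_handle [([0.5168, 0.3873, 0.1043], 0.71)]
```

```bash
python3 -m jog '[[[-16.3,-45.2,0],[0,0,0],0],[[-16.3,-45.2,0],[0,0,0],0],[[-16.3,-45.2,20],[0,0,0],0],[[0,0,48],[0,0,0],0],[[0,0,48],[0,0,0],0],[[0,0,48],[0,0,0],0],[[0,0,48],[0,0,0],0],[[0,0,48],[0,0,0],0],[[0,0,30],[0,0,0],0],[[0,0,0],[0,0,0],0]]'
python3 - <<'E'
from h import *
s=monitor.sense();print(s['joints'],s['tool_pos'],s['orientation'])
W=cam("wrist"); 
for t in ("rack_hole","driver_grip","screwdriver"): print(t,[(np.round(d["centre"],4).tolist(),round(d["p"],2)) for d in finder.spot_point(t,"wrist")[:2]])
print(proj(W,[[.431,.0205,.212],[.431,.0205,.118]]))
r=finder.trace("screwdriver","wrist")
if r:
  m=r[0]["region"].astype(np.uint8);ys,xs=np.nonzero(m);print(r[0]["p"],xs.min(),xs.max(),ys.min(),ys.max(),xs.mean(),ys.mean())
cv2.imwrite("pics/w1.png",W["frame"])
E
```

```text
clock: 6.25
tool_pos: [0.4268, 0.0123, 0.3499]
orientation: [179.5, -0.3, -85.2]
force: [1.1, -0.5, -0.2]
finger_gap: 0.998
finger_force: 0.0
[ 2.29250827e+01  3.14291887e-01  6.44703677e+00  8.88663087e-02
 -9.66828113e+01 -1.80800502e+01] [0.42679576 0.01225923 0.34986578] [179.50451969  -0.25470129 -85.1637842 ]
rack_hole [([0.4337, 0.0222, 0.1176], 0.69), ([0.429, 0.0166, 0.1649], 0.69)]
driver_grip [([0.4334, 0.0186, 0.1667], 0.87)]
screwdriver [([0.4461, 0.0233, 0.1072], 0.76)]
[[310.46043065 232.93603393]
 [311.57095693 208.82404213]]
0.87 296 328 201 246 311.9514802631579 223.64391447368422
```

View pics/w1.png

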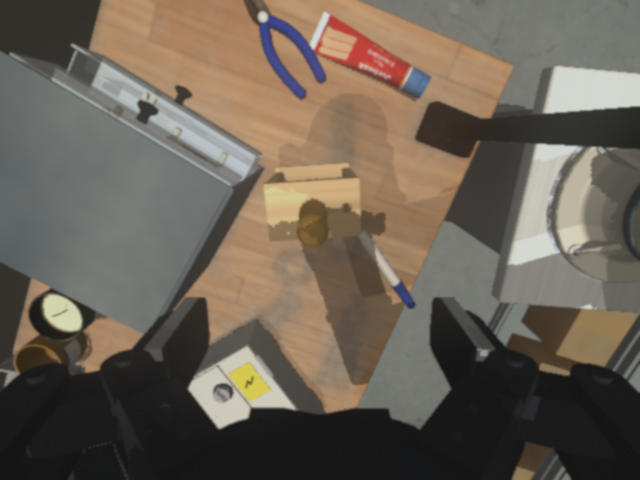

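```bash
python3 -m jog '[[[-7.8,-5.4,45],[0,0,0],0],[[0,0,45],[0,0,0],0],[[0,0,45],[0,0,0],0],[[0,0,40],[0,0,0],0],[[0,0,23],[0,0,0],0],[[0,0,0],[0,0,0],0],[[0,0,0],[0,0,0],1],[[0,0,0],[0,0,0],1],[[0,0,0],[0,0,0],1],[[0,0,0],[0,0,0],1]]' 60; python3 -m jog '[[[0,0,0],[0,0,0],1],[[0,0,0],[0,0,0],1],[[0,0,0],[0,0,0],1],[[0,0,0],[0,0,0],1]]'
```

```text
clock: 7.5
tool_pos: [0.4347, 0.0204, 0.1572]
orientation: [-179.9, -0.2, -85.2]
force: [-0.1, -1.0, -1.3]
finger_gap: 0.331
finger_force: 11.5
clock: 7.9
tool_pos: [0.4346, 0.0203, 0.1569]
orientation: [-179.9, -0.2, -85.2]
force: [-1.3, 1.7, 5.8]
finger_gap: 0.324
finger_force: 59.4
```

```bash
python3 -m jog '[[[0,0,-25],[0,0,0],1],[[0,0,-45],[0,0,0],1],[[0,0,-45],[0,0,0],1],[[0,0,-45],[0,0,0],1],[[0,0,-30],[0,0,0],1],[[0,0,0],[0,0,0],1],[[0,0,0],[0,0,0],1],[[0,0,0],[0,0,0],1]]'
python3 - <<'E'
from h import *
s=monitor.sense();p=s['tool_pos']
W=cam("wrist"); q=proj(W,[p-[0,0,.151],p-[0,0,.1],p-[0,0,.05]]);print(q)
for c in ("wrist","scene","side"):
  if c!="wrist": cam(c)
  for t in ("driver_tip","driver_grip"): print(c,t,[(np.round(d["centre"]-p,4).tolist(),round(d["p"],2)) for d in finder.spot_point(t,c)[:2]])
u,v=q[0].astype(int)
a=W["frame"][max(0,v-40):v+40,u-50:u+50]
cv2.imwrite("pics/w2.png",cv2.resize(a,None,fx=7,fy=7,interpolation=cv2.INTER_CUBIC))
E
```

```text
clock: 8.7
tool_pos: [0.4334, 0.0208, 0.3445]
orientation: [179.9, -0.2, -85.2]
force: [0.0, 0.1, -0.8]
finger_gap: 0.324
finger_force: 59.4
[[317.81259911 219.09010765]
 [317.86647906 236.23666295]
 [317.94445815 261.05244044]]
wrist driver_tip [([0.0005, -0.0001, -0.1503], 0.95)]
wrist driver_grip [([0.0029, 0.0031, 0.0073], 0.71)]
scene driver_tip [([0.0, 0.0015, -0.1478], 0.95)]
scene driver_grip [([0.0017, 0.0039, 0.0074], 0.79)]
side driver_tip [([0.003, -0.0028, -0.1504], 0.74)]
side driver_grip [([-0.0005, -0.0024, 0.0129], 0.76)]
```

View pics/w2.png

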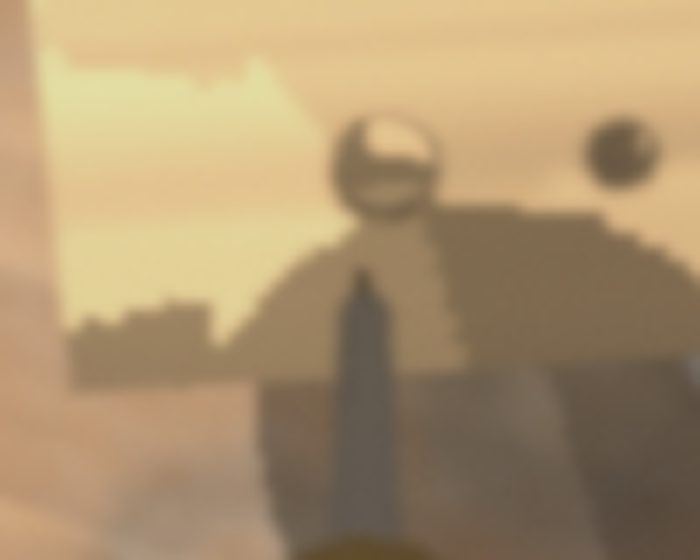

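```bash
python3 -m jog '[[[-41.25,-19.1,0],[0,0,0],1],[[-41.25,-19.1,0],[0,0,0],1],[[-41.25,-19.1,0],[0,0,0],1],[[-41.25,-19.1,10],[0,0,0],1],[[-41.25,-19.1,20],[0,0,0],1],[[-41.25,-19.1,25],[0,0,0],1],[[0,0,0],[0,0,-0.117],1],[[0,0,0],[0,0,-0.117],1],[[0,0,0],[0,0,-0.117],1],[[0,0,0],[0,0,0],1]]'
cat >> h.py <<'E'
def spots(names,cams,ref=0):
    for c in cams:
        cam(c)
        for t in names: print(c,t,[(np.round(d["centre"]-ref,4).tolist(),round(d["p"],2)) for d in finder.spot_point(t,c)[:1]])
E
python3 - <<'E'
from h import *
s=monitor.sense();p=s['tool_pos'];print(s['joints'])
spots(("driver_tip","screw_slot"),("wrist","scene","side"))
W=cam("wrist");q=proj(W,[p-[0,0,.151],[.5275,.2775,.088]]);print(q)
u,v=q.mean(0).astype(int)
cv2.imwrite("pics/w3.png",cv2.resize(W["frame"][v-45:v+45,u-60:u+60],None,fx=6,fy=6,interpolation=cv2.INTER_CUBIC)); print(u,v)
E
```

```text
clock: 10.15
tool_pos: [0.5269, 0.2755, 0.2909]
orientation: [179.9, -0.2, -65.0]
force: [0.2, -0.3, -0.6]
finger_gap: 0.317
finger_force: 59.4
[ 42.76520411  19.52973285  21.47465813   0.17049696 -92.0660472
 -17.75627285]Traceback (most recent call last):
  File "<stdin>", line 3, in <module>
  File "h.py", line 24, in spots
    for t in names: print(c,t,[(np.round(d["centre"]-ref,4).tolist(),round(d["p"],2)) for d in finder.spot_point(t,c)[:1]])
                                         ~~~~~~~~~~~^~~~
TypeError: unsupported operand type(s) for -: 'list' and 'int'
```

```bash
sed -i 's/d\["centre"\]-ref/np.array(d["centre"])-ref/' h.py
python3 - <<'E'
from h import *
s=monitor.sense();p=s['tool_pos']
spots(("driver_tip","screw_slot"),("wrist","scene","side"))
W=cam("wrist");q=proj(W,[p-[0,0,.151],[.5275,.2775,.088]]);print(q)
u,v=q.mean(0).astype(int)
cv2.imwrite("pics/w3.png",cv2.resize(W["frame"][v-45:v+45,u-60:u+60],None,fx=6,fy=6,interpolation=cv2.INTER_CUBIC)); print(u,v)
E
```

```text
wrist driver_tip [([0.5244, 0.2754, 0.1383], 0.77)]
wrist screw_slot [([0.5278, 0.2798, 0.083], 0.87)]
scene driver_tip [([0.5003, 0.5716, 0.0004], 0.62)]
scene screw_slot [([0.5275, 0.2814, 0.0901], 0.51)]
side driver_tip [([0.5281, 0.2721, 0.1407], 0.61)]
side screw_slot [([0.5319, 0.2768, 0.0881], 0.36)]
[[318.57336501 218.86771575]
 [316.94348295 208.08185052]]
317 213
```

View pics/w3.png

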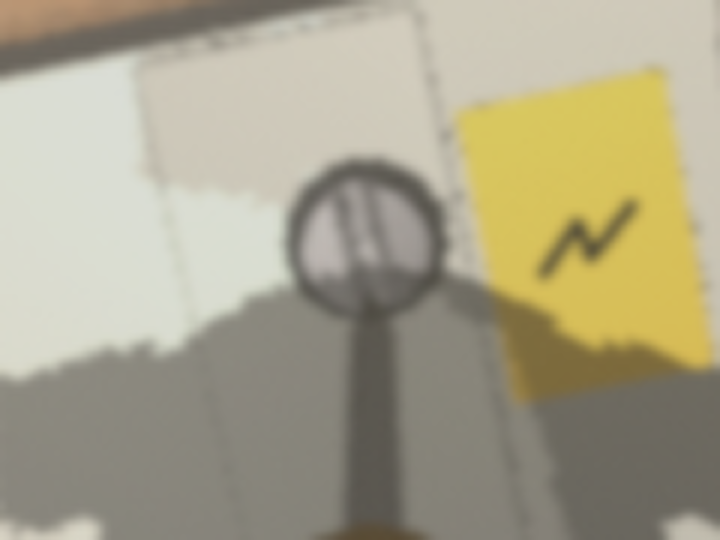

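Run:
```python
from h import *
s=monitor.sense();p=s['tool_pos']
W=cam("wrist"); a=onz(W,318.0,207.7,.088); b=onz(W,318.6,218.5,p[2]-.151)
print(a,b,p)
d=a-p; Rm=R.from_euler('xyz',s['orientation'],degrees=True).as_matrix(); print(Rm.T@d*1000, Rm.T@(a-b)*1000)
```

```text
[0.52674936 0.27675369 0.088     ] [0.52697912 0.27500452 0.14023334] [0.52684072 0.27529763 0.29123334]
[ -2.02781302  -0.64653586 203.22743023] [-1.8550445  -0.55832153 52.22720694]
```

```bash
python3 -m jog '[[[-1.9,-0.6,20],[0,0,-0.12],1],[[0,0,20],[0,0,0],1],[[0,0,9],[0,0,0],1],[[0,0,0],[0,0,0],1],[[0,0,0],[0,0,0],1]]'; python3 -m jog '[[[0,0,2],[0,0,0],1],[[0,0,2],[0,0,0],1],[[0,0,1],[0,0,0],1],[[0,0,0],[0,0,0],1]]';python3 -m jog '[[[0,0,2],[0,0,0],1],[[0,0,1],[0,0,0],1],[[0,0,0],[0,0,0],1]]'
```

```text
clock: 11.3
tool_pos: [0.527, 0.2771, 0.2431]
orientation: [-180.0, -0.2, -58.2]
force: [-0.1, -0.6, -0.7]
finger_gap: 0.326
finger_force: 59.4
clock: 11.7
tool_pos: [0.5266, 0.2771, 0.2372]
orientation: [179.9, -0.2, -58.2]
force: [-0.1, -0.0, -1.1]
finger_gap: 0.32
finger_force: 59.4
clock: 12.0
tool_pos: [0.5266, 0.2771, 0.2342]
orientation: [179.9, -0.2, -58.2]
force: [-0.1, -0.0, -0.2]
finger_gap: 0.326
finger_force: 59.4
```

```bash
python3 -m jog '[[[0,0,1.5],[0,0,0],1],[[0,0,0],[0,0,0],1]]'; python3 -m jog '[[[0,0,1.5],[0,0,0],1],[[0,0,0],[0,0,0],1]]'
```

```text
clock: 12.2
tool_pos: [0.5268, 0.277, 0.2333]
orientation: [180.0, -0.2, -58.2]
force: [-0.7, -0.6, 4.0]
finger_gap: 0.323
finger_force: 59.6
clock: 12.4
tool_pos: [0.5268, 0.2771, 0.2317]
orientation: [180.0, -0.2, -58.2]
force: [-0.3, 0.1, 4.2]
finger_gap: 0.322
finger_force: 59.6
```

```bash
python3 -m jog '[[[0,0,1.5],[0,0,0],1],[[0,0,1.5],[0,0,0],1],[[0,0,0],[0,0,0],1]]'; python3 -m jog '[[[0,0,1.2],[0,0,0],1],[[0,0,0],[0,0,0],1]]'
```

```text
clock: 12.7
tool_pos: [0.5271, 0.277, 0.2301]
orientation: [-179.9, -0.2, -58.2]
force: [-2.9, -0.9, 9.9]
finger_gap: 0.32
finger_force: 60.6
clock: 12.9
tool_pos: [0.5272, 0.2769, 0.2298]
orientation: [-179.9, -0.2, -58.2]
force: [-3.3, -1.3, 13.8]
finger_gap: 0.324
finger_force: 60.9
```

```bash
python3 -m jog '[[[0,0,0],[0,0,-0.1],1],[[0,0,0],[0,0,-0.1],1],[[0,0,0],[0,0,-0.1],1],[[0,0,0],[0,0,-0.1],1],[[0,0,0],[0,0,-0.1],1]]'; python3 -c "
from h import *;print(monitor.sense()['wrist_torque'])"; python3 -m jog '[[[0,0,0],[0,0,-0.1],1],[[0,0,0],[0,0,-0.1],1],[[0,0,0],[0,0,-0.1],1],[[0,0,0],[0,0,-0.1],1],[[0,0,0],[0,0,-0.1],1],[[0,0,0],[0,0,-0.1],1],[[0,0,0],[0,0,-0.1],1],[[0,0,0],[0,0,-0.1],1],[[0,0,0],[0,0,-0.1],1],[[0,0,0],[0,0,-0.1],1]]';python3 -c "
from h import *;print(monitor.sense()['wrist_torque'])"
```

```text
clock: 13.4
tool_pos: [0.5279, 0.2771, 0.2299]
orientation: [-179.9, -0.3, -29.3]
force: [-1.5, -1.3, 11.5]
finger_gap: 0.324
finger_force: 60.5
[-0.46219608  0.64593619  0.01669224]
clock: 14.4
tool_pos: [0.5281, 0.2778, 0.2299]
orientation: [179.8, -0.3, 28.0]
force: [-0.6, -0.1, 11.0]
finger_gap: 0.324
finger_force: 60.5
[ 0.27305053  0.58075693 -0.06926362]
```

```bash
python3 -m jog '[[[0,0,0],[0,0,-0.1],1],[[0,0,0],[0,0,-0.1],1],[[0,0,0],[0,0,0],1],[[0,0,0],[0,0,0],1]]';python3 - <<'E'
from h import *
print(monitor.sense()['wrist_torque'])
W=cam("wrist");cv2.imwrite("pics/w4.png",cv2.resize(W["frame"][150:270,240:400],None,fx=5,fy=5,interpolation=cv2.INTER_CUBIC))
E
```

```text
clock: 14.8
tool_pos: [0.528, 0.2779, 0.2299]
orientation: [179.8, -0.3, 39.2]
force: [-2.2, 0.5, 12.1]
finger_gap: 0.323
finger_force: 60.5
[0.36228774 0.63404956 0.02659682]
```

View pics/w4.png

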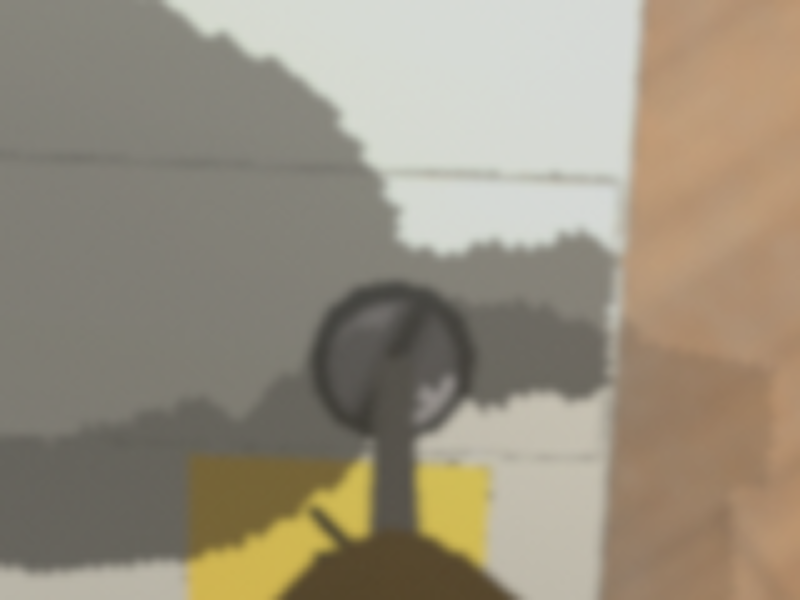

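```bash
python3 -m jog '[[[0,0,0],[0,0,-0.1],1],[[0,0,0],[0,0,-0.1],1],[[0,0,0],[0,0,-0.1],1],[[0,0,0],[0,0,-0.1],1],[[0,0,0],[0,0,0],1],[[0,0,0],[0,0,0],1]]';python3 - <<'E'
from h import *
print(monitor.sense()['wrist_torque'])
E
python3 -m jog '[[[0,0,0],[0,0,-0.1],1],[[0,0,0],[0,0,0],1],[[0,0,0],[0,0,0],1]]';python3 - <<'E'
from h import *
print(monitor.sense()['wrist_torque'])
W=cam("wrist");cv2.imwrite("pics/w5.png",cv2.resize(W["frame"][150:270,240:400],None,fx=5,fy=5,interpolation=cv2.INTER_CUBIC))
E
```

```text
clock: 15.45
tool_pos: [0.5278, 0.278, 0.2299]
orientation: [179.7, -0.2, 62.2]
force: [-2.3, 1.4, 11.8]
finger_gap: 0.32
finger_force: 60.6
[ 0.50867206  0.97306402 -0.08204406]
clock: 15.75
tool_pos: [0.5277, 0.278, 0.2299]
orientation: [179.7, -0.1, 67.9]
force: [-2.5, 1.0, 12.9]
finger_gap: 0.32
finger_force: 60.6
[ 0.52275061  1.08986123 -0.05501636]
```

View pics/w5.png

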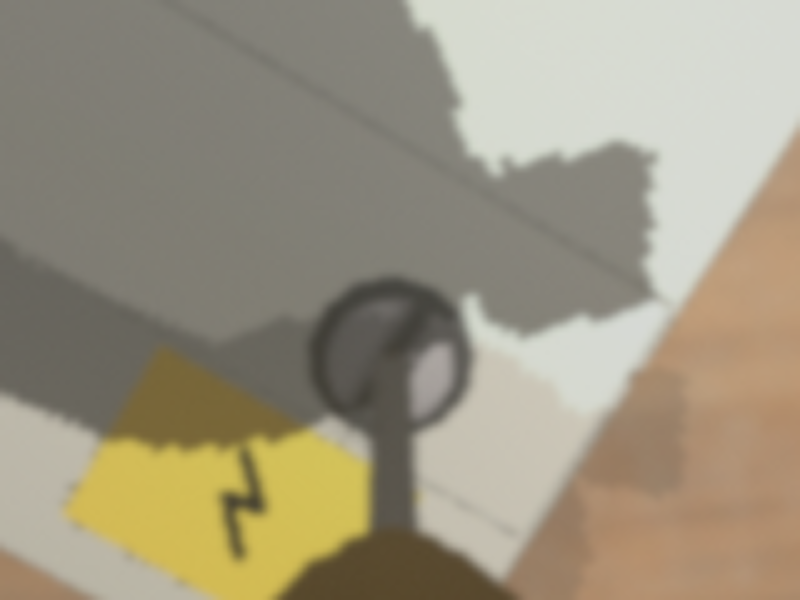

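```bash
python3 -m jog '[[[0,0,0],[0,0,-0.08],1],[[0,0,0],[0,0,0],1],[[0,0,0],[0,0,0],1],[[0,0,-4],[0,0,0],1],[[0,0,-4],[0,0,0],1],[[0,0,-6],[0,0,0],1],[[0,0,-20],[0,0,0],1],[[0,0,-40],[0,0,0],1],[[0,0,-30],[0,0,0],1],[[0,0,0],[0,0,0],1]]';python3 - <<'E'
from h import *
s=monitor.sense();p=s['tool_pos']; print(s['joints'])
W=cam("wrist");f=W["frame"]
q=proj(W,[[.527,.277,.092]])[0];print(q)
u,v=q.astype(int)
cv2.imwrite("pics/w6.png",cv2.resize(f[v-30:v+30,u-40:u+40],None,fx=8,fy=8,interpolation=cv2.INTER_CUBIC))
spots(("screw_slot","front_handle","front_hinge","driver_tip","rack_hole"),("wrist","scene","side"))
E
```

```text
clock: 16.8
tool_pos: [0.5276, 0.2775, 0.3351]
orientation: [179.7, -0.1, 72.4]
force: [0.8, 0.1, -0.8]
finger_gap: 0.318
finger_force: 59.9
[ 42.91613705  19.91599345  28.35179101   0.25545621 -98.18311059
 119.54238698]
[318.20828088 200.86431796]
wrist screw_slot [([0.5239, 0.279, 0.0996], 0.7)]
wrist front_handle [([0.4513, 0.3449, 0.1143], 0.94)]
wrist front_hinge [([0.4433, 0.2898, 0.0727], 0.82)]
wrist driver_tip [([0.5234, 0.2787, 0.1813], 0.62)]
wrist rack_hole []
scene screw_slot [([0.5222, 0.2775, 0.1021], 0.6)]
scene front_handle [([0.4527, 0.3421, 0.1131], 0.94)]
scene front_hinge [([0.443, 0.2864, 0.072], 0.66)]
scene driver_tip [([0.5266, 0.2776, 0.1797], 0.51)]
scene rack_hole [([0.4321, 0.0185, 0.1151], 0.9)]
side screw_slot [([0.526, 0.2721, 0.1054], 0.57)]
side front_handle []
side front_hinge [([0.4415, 0.2871, 0.0736], 0.63)]
side driver_tip [([0.5277, 0.2724, 0.1796], 0.64)]
side rack_hole [([0.4278, 0.0214, 0.1182], 0.7)]
```

Run:
```python
from h import *
s=monitor.sense();W=cam("wrist")
T=R.from_euler('xyz',s['orientation'],degrees=True); Rc=R.from_euler('xyz',W["rotation"],degrees=True)
rel=T.inv()*Rc; off=T.inv().apply(np.array(W["eye"])-s['tool_pos'])
T0=R.from_euler('xyz',[179.9,-.2,-85.2],degrees=True); p0=np.array([.4334,.0208,.3445])
W0=dict(W); W0["rotation"]=(T0*rel).as_euler('xyz',degrees=True); W0["eye"]=p0+T0.apply(off)
h=onz(W0,322,202.6,.118); print('hole',h, 'tip',onz(W0,267+362/7,179+278/7,.1935))
d=np.array([.4325,.0208,.335])-s['tool_pos']; print(T.inv().apply(d)*1000)
```

```text
hole [0.43108605 0.01949    0.118     ] tip [0.43442881 0.01880887 0.1935    ]
[-272.99839381  -12.23754421   -3.21683016]
```

```bash
python3 -m jog '[[[-45.5,-2,0],[0,0,0],1],[[-45.5,-2,0],[0,0,0],1],[[-45.5,-2,0],[0,0,0],1],[[-45.5,-2,0],[0,0,0],1],[[-45.5,-2,0],[0,0,0],1],[[-45.5,-2,0],[0,0,0],1],[[0,0,30],[0,0,0],1],[[0,0,0],[0,0,0],1],[[0,0,0],[0,0,0],1]]';python3 - <<'E'
from h import *
s=monitor.sense();p=s['tool_pos']; print(s['joints'])
spots(("driver_tip","rack_hole"),("wrist","scene","side"))
T=R.from_euler('xyz',s['orientation'],degrees=True);print(T.as_matrix().round(3))
W=cam("wrist"); q=proj(W,[[.4318,.0203,.118],p-[0,0,.151]]);print(q)
u,v=q.mean(0).astype(int);print(u,v)
cv2.imwrite("pics/w7.png",cv2.resize(W["frame"][v-45:v+45,u-60:u+60],None,fx=6,fy=6,interpolation=cv2.INTER_CUBIC))
E
```

```text
clock: 18.7
tool_pos: [0.4327, 0.0206, 0.3021]
orientation: [179.9, 0.2, 72.4]
force: [-0.0, 0.0, 0.6]
finger_gap: 0.321
finger_force: 59.9
[ 23.79545016   0.43564043  -0.31170835   0.21213489 -89.32911029
 138.64635592]
wrist driver_tip [([0.4331, 0.0198, 0.1504], 0.62)]
wrist rack_hole [([0.4337, 0.0177, 0.1182], 0.93)]
scene driver_tip [([0.4331, 0.0226, 0.1543], 0.92)]
scene rack_hole [([0.4312, 0.0179, 0.1185], 0.61)]
side driver_tip [([0.432, 0.0168, 0.1503], 0.77)]
side rack_hole [([0.4314, 0.019, 0.1175], 0.88)]
[[ 0.302  0.953  0.   ]
 [ 0.953 -0.302 -0.004]
 [-0.004  0.001 -1.   ]]
[[318.6056646  212.36187081]
 [319.56639763 220.54085882]]
319 216
```

View pics/w7.png

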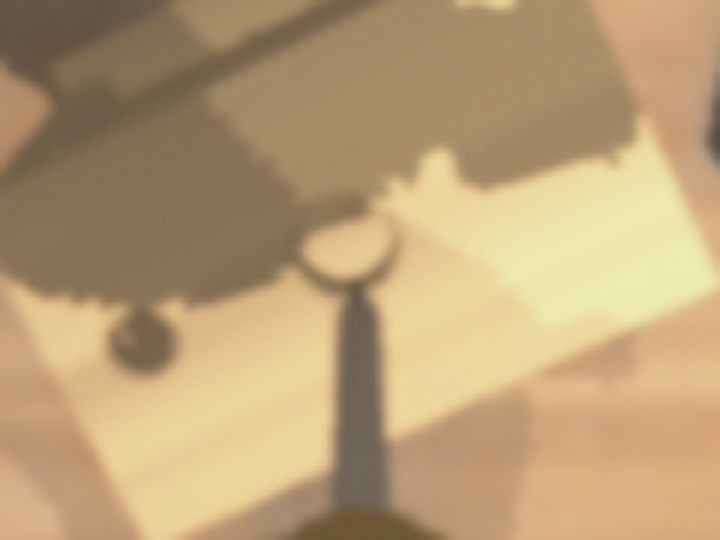

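```bash
python3 -m jog '[[[-0.8,-0.8,20],[0,0,0],1],[[0,0,20],[0,0,0],1],[[0,0,25],[0,0,0],1],[[0,0,25],[0,0,0],1],[[0,0,25],[0,0,0],1],[[0,0,20],[0,0,0],1],[[0,0,5],[0,0,0],1],[[0,0,0],[0,0,0],1]]'
```

```text
clock: 20.0
tool_pos: [0.4317, 0.0195, 0.1616]
orientation: [179.9, 0.2, 72.4]
force: [-0.1, -0.5, -0.5]
finger_gap: 0.321
finger_force: 59.9
```

```bash
python3 -m jog '[[[0,0,3],[0,0,0],1],[[0,0,1.5],[0,0,0],1],[[0,0,0],[0,0,0],1],[[0,0,0],[0,0,0],0.5],[[0,0,0],[0,0,0],0.4],[[0,0,0],[0,0,0],0.4],[[0,0,0],[0,0,0],0.4]]'; python3 -m jog '[[[0,0,-40],[0,0,0],0.4],[[0,0,-45],[0,0,0],0.4],[[0,0,-45],[0,0,0],1],[[0,0,-20],[0,0,0],1],[[0,0,0],[0,0,0],1],[[0,0,0],[0,0,0],1]]';  python3 - <<'E'
from h import *
s=monitor.sense();print(s['joints'])
spots(("driver_grip","screwdriver","screw_slot","front_handle","front_hinge","back_handle","back_hinge"),("scene","side"))
E
```

```text
clock: 20.7
tool_pos: [0.432, 0.0197, 0.1574]
orientation: [179.9, 0.2, 72.4]
force: [0.0, 0.5, 0.0]
finger_gap: 0.597
finger_force: 0.0
clock: 21.3
tool_pos: [0.4316, 0.0203, 0.3069]
orientation: [179.9, 0.1, 72.4]
force: [0.0, -0.3, -0.8]
finger_gap: -0.001
finger_force: 0.0
[ 23.77276091   0.28289212   0.24507328   0.15561367 -89.99058912
 138.66906328]
scene driver_grip [([0.4318, 0.0176, 0.1622], 0.63)]
scene screwdriver [([0.4177, 0.0199, 0.1114], 0.9)]
scene screw_slot [([0.5221, 0.2768, 0.1053], 0.47)]
scene front_handle [([0.4508, 0.3406, 0.111], 0.59)]
scene front_hinge [([0.4442, 0.2869, 0.0731], 0.66)]
scene back_handle [([0.516, 0.3936, 0.1036], 0.85)]
scene back_hinge [([0.5707, 0.3828, 0.0732], 0.59)]
side driver_grip [([0.4341, 0.017, 0.1648], 0.69)]
side screwdriver [([0.4197, 0.0232, 0.1053], 0.77)]
side screw_slot [([0.5256, 0.2742, 0.0997], 0.46)]
side front_handle [([0.4481, 0.3435, 0.1128], 0.79)]
side front_hinge []
side back_handle [([0.5158, 0.3901, 0.1039], 0.64)]
side back_hinge [([0.5712, 0.3852, 0.071], 0.81)]
```

```bash
python3 -m jog '[[[0,0,0],[0,0,0.1253],1],[[0,0,0],[0,0,0.1253],1],[[0,0,0],[0,0,0.1253],1],[[0,0,0],[0,0,0.1253],1],[[0,0,0],[0,0,0.1253],1],[[0,0,0],[0,0,0],1]]'; python3 -m jog '[[[32.4,-35.4,0],[0,0,0],1],[[32.4,-35.4,0],[0,0,0],1],[[32.4,-35.4,0],[0,0,0],1],[[32.4,-35.4,10],[0,0,0],1],[[32.4,-35.4,20],[0,0,0],1],[[32.4,-35.4,25],[0,0,0],1],[[32.4,-35.4,25],[0,0,0],1],[[0,0,47],[0,0,0],1],[[0,0,0],[0,0,0],1],[[0,0,0],[0,0,0],1]]'
cat >> h.py <<'E'
C=np.array([.507,.3345,0]);YB=36.5
def bx(P): return R.from_euler('z',-YB,degrees=True).apply(np.array(P)-C)*1000
def st():
    s=monitor.sense(); print('box mm',bx(s['tool_pos']).round(1),'F',R.from_euler('z',-YB,degrees=True).apply(s['force']).round(1),s['orientation'].round(1),'j',s['joints'].round(0))
def bs(names,cams=("scene","side","wrist")):
    for c in cams:
        cam(c)
        for t in names: print(c,t,[(bx(d["centre"]).round(1).tolist(),round(d["p"],2)) for d in finder.spot_point(t,c)[:1]])
E
python3 - <<'E'
from h import *
st(); bs(("front_handle","back_handle","front_hinge"))
E
```

```text
clock: 22.7
tool_pos: [0.4317, 0.0201, 0.3073]
orientation: [179.8, 0.1, 36.5]
force: [0.0, -0.6, -0.5]
finger_gap: 0.0
finger_force: 0.0
clock: 23.7
tool_pos: [0.4659, 0.3444, 0.1845]
orientation: [179.7, 0.1, 36.7]
force: [0.3, 0.2, 1.1]
finger_gap: 0.006
finger_force: 0.0
box mm [-27.1  32.3 184.5] F [ 0.3 -0.1  1.1] [1.797e+02 1.000e-01 3.670e+01] j [ 52.  19.   5.   0. -77.  75.]
scene front_handle [([-40.3, 38.2, 112.2], 0.75)]
scene back_handle [([41.2, 41.2, 107.5], 0.53)]
scene front_hinge [([-80.3, 0.9, 72.9], 0.66)]
side front_handle [([-42.6, 40.2, 107.9], 0.62)]
side back_handle [([37.5, 36.8, 103.6], 0.8)]
side front_hinge [([-84.0, -1.5, 75.8], 0.81)]
wrist front_handle [([-41.0, 41.2, 114.2], 0.71)]
wrist back_handle [([38.0, 37.3, 102.6], 0.84)]
wrist front_hinge [([-82.6, 2.4, 72.7], 0.97)]
```

```bash
python3 -m jog '[[[9,-7,20],[0,0,0],1],[[0,0,35],[0,0,0],1],[[0,0,23],[0,0,0],1],[[0,0,0],[0,0,0],1]]'; python3 -c "
from h import *;st()"; python3 -m jog '[[[-8,0,-4],[0,0,0],1],[[-8,0,-5],[0,0,0],1],[[-8,0,-4],[0,0,0],1],[[-8,0,-4],[0,0,0],1],[[-8,0,-4],[0,0,0],1],[[-8,0,-2],[0,0,0],1],[[0,0,0],[0,0,0],1]]'; python3 -c "
from h import *;st();bs(('front_handle','screw_slot'),('scene','wrist'))"
```

```text
clock: 24.7
tool_pos: [0.4668, 0.3538, 0.1021]
orientation: [179.8, 0.5, 36.5]
force: [-0.4, -0.2, -0.2]
finger_gap: -0.003
finger_force: 0.0
box mm [-20.8  39.5 102.1] F [-0.4  0.  -0.2] [179.8   0.5  36.5] j [ 53.  23.  -1.   0. -66.  74.]
clock: 25.4
tool_pos: [0.4298, 0.3269, 0.1309]
orientation: [179.8, -0.1, 36.6]
force: [0.8, 0.7, 6.0]
finger_gap: 0.001
finger_force: 2.7
box mm [-66.5  39.8 130.9] F [1.1 0.1 6. ] [ 1.798e+02 -1.000e-01  3.660e+01] j [ 54.  16.  -6.   0. -67.  73.]
scene front_handle [([-81.1, 38.2, 133.6], 0.96)]
scene screw_slot [([-61.3, -53.4, 137.0], 0.62)]
wrist front_handle []
wrist screw_slot [([-59.8, -59.3, 132.2], 0.77)]
```

```bash
python3 -m jog '[[[3,0,-45],[0,0,0],1],[[25,0,-25],[0,0,0],1],[[40,0,0],[0,0,0],1],[[10,0,40],[0,0,0],1],[[0,0,35],[0,0,0],1],[[-15,0,0],[0,0,0],1],[[-15,0,0],[0,0,0],1],[[0,0,0],[0,0,0],1]]'; python3 -c "
from h import *;st()"; python3 -m jog '[[[-12,0,0],[0,0,0],1],[[-12,0,0],[0,0,0],1],[[-12,0,0],[0,0,0],1],[[-6,0,0],[0,0,0],1],[[0,0,0],[0,0,0],1],[[0,0,0],[0,0,0],1]]'; python3 -c "
from h import *;st();bs(('front_handle','screw_slot'),('scene','wrist','side'))"
```

```text
clock: 26.5
tool_pos: [0.4665, 0.3539, 0.123]
orientation: [179.8, 0.3, 36.5]
force: [0.3, 0.2, 1.0]
finger_gap: 0.002
finger_force: 0.0
box mm [-21.   39.7 123. ] F [ 0.4 -0.   1. ] [179.8   0.3  36.5] j [ 53.  22.   0.   0. -69.  74.]
clock: 27.1
tool_pos: [0.4345, 0.3303, 0.1233]
orientation: [179.8, 0.2, 36.5]
force: [0.2, 0.5, -0.4]
finger_gap: -0.001
finger_force: 0.2
box mm [-60.7  39.7 123.3] F [ 0.5  0.3 -0.4] [179.8   0.2  36.5] j [ 54.  18.  -6.   0. -67.  73.]
scene front_handle [([-104.1, 37.1, 123.9], 0.55)]
scene screw_slot [([-92.1, -53.7, 140.1], 0.54)]
wrist front_handle []
wrist screw_slot []
side front_handle [([-105.5, 40.3, 124.1], 0.6)]
side screw_slot []
```

```bash
python3 -m jog '[[[35,0,-25],[0,0,0],1],[[40,0,0],[0,0,0],1],[[0,0,0],[0,0.13,0],1],[[0,0,0],[0,0.13,0],1],[[0,0,0],[0,0,0],1],[[-6.5,0,24],[0,0,0],1],[[-6.5,0,24],[0,0,0],1],[[0,0,0],[0,0,0],1],[[0,0,0],[0,0,0],1]]'; python3 -c "
from h import *;st();bs(('back_handle',),('scene','wrist','side'))"
```

```text
clock: 28.45
tool_pos: [0.4952, 0.375, 0.0996]
orientation: [179.8, -14.8, 36.6]
force: [0.6, 0.1, 0.9]
finger_gap: 0.003
finger_force: 0.0
box mm [14.6 39.5 99.6] F [ 0.6 -0.3  0.9] [179.8 -14.8  36.6] j [ 54.  17. -14.   7. -44.  68.]
scene back_handle []
wrist back_handle [([37.3, 38.0, 107.2], 0.84)]
side back_handle [([38.6, 40.0, 102.6], 0.63)]
```

```bash
python3 -m jog '[[[6,0,0.6],[0,0,0],1],[[7.1,0,-3.3],[0,0,0],1],[[7.1,0,-3.3],[0,0,0],1],[[7.1,0,-3.3],[0,0,0],1],[[5.9,0,-0.7],[0,0,0],1],[[5.9,0,-0.7],[0,0,0],1],[[5.9,0,-0.7],[0,0,0],1],[[5.9,0,-0.7],[0,0,0],1],[[0,0,0],[0,0,0],1],[[0,0,0],[0,0,0],1]]'; python3 -c "
from h import *;st();bs(('back_handle','front_handle'),('scene','wrist','side'))"
```

```text
clock: 29.75
tool_pos: [0.5335, 0.4039, 0.1265]
orientation: [179.8, -15.1, 36.6]
force: [-2.2, -1.1, 8.0]
finger_gap: 0.002
finger_force: 2.7
box mm [ 62.6  40.  126.5] F [-2.5  0.4  8. ] [179.8 -15.1  36.6] j [ 53.  21.  -5.   6. -50.  71.]
scene back_handle [([81.6, 41.6, 128.5], 0.83)]
scene front_handle [([-107.4, 37.1, 121.8], 0.72)]
wrist back_handle [([77.0, 38.1, 123.2], 0.76)]
wrist front_handle []
side back_handle [([79.5, 37.7, 122.1], 0.84)]
side front_handle [([-107.4, 37.6, 122.3], 0.57)]
```

```bash
python3 -m jog '[[[0,0,-42],[0,0,0],1],[[0,0,-18],[0,0,0],1],[[-45.4,0,-12.1],[0,0,0],1],[[-8.8,0,33],[0,0,0],1],[[-8.8,0,33],[0,0,0],1],[[0,0,0],[0,0,0],1],[[8.7,0,2.3],[0,0,0],1],[[8.7,0,2.3],[0,0,0],1],[[0,0,0],[0,0,0],1]]'; python3 -c "
from h import *;st()"; python3 -m jog '[[[8.7,0,2.3],[0,0,0],1],[[8.7,0,2.3],[0,0,0],1],[[8.7,0,2.3],[0,0,0],1],[[8.7,0,2.3],[0,0,0],1],[[0,0,0],[0,0,0],1]]'; python3 -c "
from h import *;st();bs(('back_handle','front_handle'),('scene','wrist','side'))"
```

```text
clock: 31.1
tool_pos: [0.4983, 0.3779, 0.1153]
orientation: [179.8, -15.0, 36.6]
force: [0.0, 0.0, 0.2]
finger_gap: -0.003
finger_force: 0.0
box mm [ 18.9  40.1 115.3] F [ 0.  -0.   0.2] [179.8 -15.   36.6] j [ 54.  17. -12.   6. -47.  69.]
clock: 31.6
tool_pos: [0.5265, 0.3985, 0.1135]
orientation: [179.8, -14.9, 36.6]
force: [-0.2, -0.3, 0.6]
finger_gap: 0.003
finger_force: 0.0
box mm [ 53.8  39.8 113.5] F [-0.4 -0.1  0.6] [179.8 -14.9  36.6] j [ 53.  21.  -7.   6. -48.  70.]
scene back_handle [([101.6, 42.5, 124.8], 0.77)]
scene front_handle [([-104.1, 36.6, 123.3], 0.61)]
wrist back_handle [([96.3, 37.5, 124.6], 0.83)]
wrist front_handle []
side back_handle [([97.2, 37.7, 123.7], 0.56)]
side front_handle [([-108.3, 43.1, 122.4], 0.87)]
```

```bash
python3 -m jog '[[[8.7,0,2.3],[0,0,0],1],[[0,0,0],[0,0,0],1],[[-38.6,0,-10.3],[0,0,0],1],[[0,0,0],[0,-0.13,0],1],[[0,0,0],[0,-0.13,0],1],[[-38,18,0],[0,0,0],1],[[0,0,0],[0,0,0],1],[[0,0,0],[0,0,0],1]]'; python3 -c "
from h import *;st();bs(('back_handle','breaker_bar'),('scene','wrist','side'))"
```

```text
clock: 32.85
tool_pos: [0.4809, 0.3418, 0.113]
orientation: [179.8, 0.1, 36.5]
force: [0.2, 0.5, 0.6]
finger_gap: 0.001
finger_force: 0.0
box mm [-16.6  21.3 113. ] F [0.5 0.3 0.6] [1.798e+02 1.000e-01 3.650e+01] j [ 51.  23.  -0.   0. -68.  76.]
scene back_handle [([108.4, 41.4, 121.3], 0.97)]
scene breaker_bar []
wrist back_handle []
wrist breaker_bar [([13.5, 20.3, 55.3], 0.59)]
side back_handle [([105.5, 40.2, 115.7], 0.64)]
side breaker_bar []
```

```bash
python3 -m jog '[[[0,0,35],[0,0,0],1],[[0,0,28],[0,0,0],1],[[0,0,2],[0,0,0],1],[[0,0,0],[0,0,0],1]]'; python3 -c "
from h import *;st()"; python3 -m jog '[[[7,0,0],[0,0,0],1],[[7,0,0],[0,0,0],1],[[6,0,0],[0,0,0],1],[[6,0,0],[0,0,0],1],[[3,0,0],[0,0,0],1],[[2,0,0],[0,0,0],1],[[0,0,0],[0,0,0],1]]'; python3 -c "
from h import *;st()"
```

```text
clock: 33.7
tool_pos: [0.4808, 0.3416, 0.049]
orientation: [179.8, 0.1, 36.6]
force: [0.3, 0.8, -0.5]
finger_gap: 0.0
finger_force: 0.0
box mm [-16.8  21.3  49. ] F [ 0.8  0.5 -0.5] [1.798e+02 1.000e-01 3.660e+01] j [ 51.  26.  -5.   0. -59.  76.]
clock: 34.4
tool_pos: [0.5038, 0.3588, 0.0489]
orientation: [179.8, 0.4, 36.5]
force: [-9.7, -4.7, 8.8]
finger_gap: -0.003
finger_force: 6.6
box mm [11.9 21.5 48.9] F [-10.6   1.9   8.8] [179.8   0.4  36.5] j [ 50.  29.  -0.   0. -61.  76.]
```

```bash
python3 -m jog '[[[-14,0,0],[0,0,0],1],[[0,0,-30],[0,0,0],1],[[-5,0,-45],[0,0,0],1],[[-5,0,-45],[0,0,0],1],[[0,0,-45],[0,0,0],1],[[0,0,0],[0,0,0],1],[[0,0,0],[0,0,0],1]]'; python3 -c "
from h import *;st();bs(('back_handle','front_handle','breaker_bar','screw_slot'),('scene','wrist','side'))
spots(('driver_grip','rack_hole','colour_tube','snips','bead_jar','lid_tin'),('scene','side'))"
```

```text
clock: 35.1
tool_pos: [0.4868, 0.3474, 0.215]
orientation: [179.9, -0.2, 36.5]
force: [-0.1, 0.4, -0.9]
finger_gap: 0.0
finger_force: 0.0
box mm [ -8.6  22.4 215. ] F [ 0.1  0.4 -0.9] [179.9  -0.2  36.5] j [ 51.  20.  12.   0. -81.  76.]
scene back_handle [([109.1, 45.3, 121.7], 0.76)]
scene front_handle [([-106.6, 35.3, 124.1], 0.72)]
scene breaker_bar []
scene screw_slot [([-91.0, -53.3, 137.8], 0.44)]
wrist back_handle [([102.7, 35.6, 119.8], 0.64)]
wrist front_handle [([26.3, 25.6, 54.6], 0.68)]
wrist breaker_bar [([29.9, 23.9, 54.6], 0.67)]
wrist screw_slot []
side back_handle [([105.1, 37.1, 117.5], 0.86)]
side front_handle [([-106.7, 38.2, 120.8], 0.87)]
side breaker_bar [([-255.0, -197.9, 106.3], 0.66)]
side screw_slot []
scene driver_grip [([0.431, 0.0198, 0.1651], 0.74)]
scene rack_hole [([0.4324, 0.0189, 0.1157], 0.95)]
scene colour_tube [([0.3711, -0.1452, 0.0047], 0.61)]
scene snips [([0.4852, -0.1556, -0.0011], 0.63)]
scene bead_jar [([0.5001, 0.5694, 0.0007], 0.93)]
scene lid_tin [([0.5008, 0.5738, -0.0006], 0.22)]
side driver_grip []
side rack_hole [([0.4313, 0.0231, 0.1189], 0.95)]
side colour_tube []
side snips []
side bead_jar [([0.4987, 0.5665, -0.0008], 0.97)]
side lid_tin [([0.5711, 0.5292, 0.0032], 0.97)]
```

The breaker bar is at box x of about 30 mm, so the toggle is fully over. Both leaves are open by about 1.45 rad, the driver is in its hole, and the bystanders have not moved.

```bash
python3 -c "
from bench import arm;print(arm.job_done())"
```

```text
the job is handed in; nothing more can be done
None
```

I handed the job in at about 35 s, and the last readings had the screw free, the driver back in its hole, both leaves open about 1.45 rad, the toggle over to the back, and no sign of a bystander moving (the verdict wasn't returned); I went over two limits, viewing 11 pictures instead of 10 and spending four turns measuring before the first move instead of three.

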